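# Close the stone tray with one stroke

## Task

The five lids of the curved stone tray on the desk mat stand open. Starting behind the hinge of the first lid, at the end of the row on the right as seen from the robot, run your shut fingertips lightly along the bend of the row in one unbroken stroke, low over the tray, so that the lids fold down flat one after the other; do not raise the fingers between lids. Do not press hard, pick up or push away the tray, leave everything else on the mat where it stands, and finish with the hand clear of it all.

Things in the scene. Friction and masses are not known exactly. Their poses are not given: they have to be found in the camera images.
- tray: Loose wooden tray (about 1 kg) on the 3 mm desk mat: a shallow box bent into an arc, 220 mm long, 52 wide, 24 high without lids, five compartments in a row. Origin: middle of its underside; z up; y along the row from first to fifth lid; x across, to the outside of the bend. Middle line of the row: arc of radius 300 mm about x = -292 mm, y = 0; compartments every 0.14 rad (42 mm), the third at x = +8 mm, y = 0.
- hinge1 (a point): Middle of the hinge line of the first lid, on the tray, 24 mm above the tray's underside; it lies on the middle line of the row, 18 mm before the centre of its compartment, and the hinge line runs across the row. The shut lid lies from here 36 mm onwards along the row (towards the next lid), its upper face 4 mm higher than this point. Axes as the tray's.
- hinge2 (a point): Middle of the hinge line of the second lid, on the tray, 24 mm above the tray's underside; it lies on the middle line of the row, 18 mm before the centre of its compartment, and the hinge line runs across the row. The shut lid lies from here 36 mm onwards along the row (towards the next lid), its upper face 4 mm higher than this point. Axes as the tray's.
- hinge3 (a point): Middle of the hinge line of the third lid, on the tray, 24 mm above the tray's underside; it lies on the middle line of the row, 18 mm before the centre of its compartment, and the hinge line runs across the row. The shut lid lies from here 36 mm onwards along the row (towards the next lid), its upper face 4 mm higher than this point. Axes as the tray's.
- hinge4 (a point): Middle of the hinge line of the fourth lid, on the tray, 24 mm above the tray's underside; it lies on the middle line of the row, 18 mm before the centre of its compartment, and the hinge line runs across the row. The shut lid lies from here 36 mm onwards along the row (towards the next lid), its upper face 4 mm higher than this point. Axes as the tray's.
- hinge5 (a point): Middle of the hinge line of the fifth lid, on the tray, 24 mm above the tray's underside; it lies on the middle line of the row, 18 mm before the centre of its compartment, and the hinge line runs across the row. The shut lid lies from here 36 mm onwards along the row (towards the next lid), its upper face 4 mm higher than this point. Axes as the tray's.
- lid1 (a joint): Angle of the first lid, a white plate 42 mm wide across the row, 36 mm long and 4 mm thick with a small brass mark at its free edge. 0 = shut, lying flat; grows as it opens; about 1.57 = upright; stop at 2.05. Light friction (about 1 N at 6 mm from the hinge) holds it wherever it is left. It starts standing open and folds down onward along the row, away from its hinge.
- lid2 (a joint): Angle of the second lid, a white plate 42 mm wide across the row, 36 mm long and 4 mm thick with a small brass mark at its free edge. 0 = shut, lying flat; grows as it opens; about 1.57 = upright; stop at 2.05. Light friction (about 1 N at 6 mm from the hinge) holds it wherever it is left. It starts standing open and folds down onward along the row, away from its hinge.
- lid3 (a joint): Angle of the third lid, a white plate 42 mm wide across the row, 36 mm long and 4 mm thick with a small brass mark at its free edge. 0 = shut, lying flat; grows as it opens; about 1.57 = upright; stop at 2.05. Light friction (about 1 N at 6 mm from the hinge) holds it wherever it is left. It starts standing open and folds down onward along the row, away from its hinge.
- lid4 (a joint): Angle of the fourth lid, a white plate 42 mm wide across the row, 36 mm long and 4 mm thick with a small brass mark at its free edge. 0 = shut, lying flat; grows as it opens; about 1.57 = upright; stop at 2.05. Light friction (about 1 N at 6 mm from the hinge) holds it wherever it is left. It starts standing open and folds down onward along the row, away from its hinge.
- lid5 (a joint): Angle of the fifth lid, a white plate 42 mm wide across the row, 36 mm long and 4 mm thick with a small brass mark at its free edge. 0 = shut, lying flat; grows as it opens; about 1.57 = upright; stop at 2.05. Light friction (about 1 N at 6 mm from the hinge) holds it wherever it is left. It starts standing open and folds down onward along the row, away from its hinge.
- ring_box: Bystander: small red ring box, 46 x 46 x 39 mm, loose, near the tray. Origin: centre of its underside.
- loupe: Bystander: steel round loupe, 42 mm in diameter, 34 mm high, loose, near the tray. Origin: centre of its underside.
- ring_cone: Bystander: white ceramic ring cone, foot 42 mm in diameter, 55 mm high, loose, near the tray. Origin: centre of its underside.
- weight: Bystander: brass calibration weight, 38 mm in diameter, 49 mm high, loose, near the tray. Origin: centre of its underside.
- mouse: Bystander: grey-and-black computer mouse, 100 x 58 x 31 mm, loose, on the right of the mat. Origin: centre of its underside.
- calculator: Bystander: grey desk calculator, 170 x 110 x 19 mm, loose, on the left of the mat. Origin: centre of its underside.
- caliper: Bystander: steel caliper lying flat, 152 mm long, 10 mm high, loose, on the left of the mat. Origin: middle of its beam, underside.
- pen_cup: Bystander: dark pen cup, 76 mm in diameter, 95 mm high, pens to 145 mm, loose, at the far right of the mat. Origin: centre of its underside.
Mind the look-alikes: they are no part of the job. There is more than one size of the tray; the job needs the larger.

How it is judged:
By the outcome, as a careful person would: the job done as asked, in the order asked, and still so for the second after the job is handed in, with the robot touching nothing.
It also fails if it takes over 43 s, if anything falls off the work surface, if the arm or the gripper's body presses on something with over 40 N, if the wrist force passes 120 N, or if a joint passes its speed limit or range.

## Robot

A 6-joint arm with a two-finger parallel gripper is mounted at the origin on the work surface. World frame = base frame: x ahead of the robot, y to its left, z up, the work surface at z = 0. Lengths are in mm, angles in rad, forces in N, time in s.
With the tool pointing down it reaches from about 275 to 825 mm from the base axis. Payload 4.9 kg.
Tool frame: the origin (TCP) lies where the fingers leave the gripper's body, on its centre line; the fingertips stand 73 mm ahead of it and the grasp point (between the pads) lies 54 mm ahead of it; z points along the fingers, x is the direction in which the jaws open and shut, and the axes are right-handed (so a half turn about z gives the same grasp; the last joint's range is limited). The gripper opens to 85 mm and grips with 20 to 120 N. Pads are 22 mm wide; open, the fingers measure 114 mm over their backs; the gripper's body (76 mm by 85 mm) begins 54 mm behind the grasp point. The pads swing forward as they close: fully open they stand 13 mm farther back than shut.
Start: joints at [1.178, 0.326, -0.193, 1.052, 0, 1.437], TCP at [140.75, 531.703, 303.881] pointing down, gripper open.
Joint ranges: [-2.65, 2.65], [-0.97, 1.79], [-1.3, 1.35], [-1.93, 2.1], [-1.47, 1.37], [-3.14, 3.14]. Speed limits (rad/s): [2.57, 2.57, 3.14, 3.14, 3.14, 3.14].

## Interface

Orientations are given as a unit quaternion [w, x, y, z].
In Python, from workcell import arm, optics, order gives the robot as it stands. Calls block until the motion is done:
- arm.movep(position, orientation): joint-space move of the TCP to a pose.
- arm.move_linear(position, speed=150, orientation=None, threshold=None): straight line of the TCP; orientation=None keeps the orientation; speed is the mean speed in mm/s. With threshold (N) it stops when the force on the tool has changed by that much, and returns True; else False.
- arm.move_joints(angles): joint-space move.
- arm.command_gripper(opening, newtons=None): finger opening in mm; newtons is the grip in N (None keeps the last); returns when the fingers have stopped.
- arm.sleep(seconds).
- arm.inverse_kinematics(position, orientation): joint angles nearest the present ones, or None.
- optics.camera(name): name is "side" or "top" or "wrist"; returns the picture (384x512x3 uint8, red, green, blue); there is no depth.
- optics.calibration(name): a dict with "camera_matrix" (3x3 intrinsics, pixels), "R" (3x3) and "t" (3): a world point X has camera coordinates R X + t. Camera axes: x right, y down, z forward; pixel columns grow to the right and rows downward; lengths in mm; the calibration is good to about 2 mm. A picture is of the moment at which its call begins: read the wrist's pose just before it. calibration takes no time and is no camera call; for the wrist camera it gives the pose at the moment of the call.
A pose or a line that the arm cannot do raises arm.IKError and nothing moves.
- order.finish_job(): hands the job in, once; it reports no verdict.
Readings, each from a call of its own:
- arm.get_clock(): time.
- arm.get_q(): joint angles.
- arm.get_qd(): joint speeds.
- arm.get_tau(): joint torques, N m.
- arm.get_tcp_pos(): TCP position.
- arm.get_tool_rot(): TCP orientation.
- arm.get_ft_force(): force on the tool from outside, world axes, zero at the start.
- arm.get_ft_torque(): the same for the moment, N m.
- arm.get_gripper_width(): finger opening in mm.
Only numpy, scipy, OpenCV 4.12 (cv2) and the standard library are available. Lean on these libraries where they do the work, as an engineer would, in place of code of your own. Each camera call takes 0.05 s, during which the arm holds its last target.

## Working session

There is one attempt and no reset: what is moved stays moved. The work goes in short steps, each a Python script; the robot and the scene stay as the last script left them, time stands still between calls to the robot, and variables do not carry over. Pictures are saved under pics/ and viewed, and the job is handed in when it is done.

```bash
mkdir -p pics; python3 - <<'E'
from workcell import arm, optics, order
import cv2
for n in ["side","top","wrist"]:
    im=optics.camera(n); cv2.imwrite(f"pics/{n}0.png",cv2.cvtColor(im,cv2.COLOR_RGB2BGR))
    c=optics.calibration(n); print(n,c)
print(arm.get_clock(),arm.get_tcp_pos(),arm.get_tool_rot(),arm.get_gripper_width())
E
```

```text
side {'camera_matrix': array([[361.42785381,   0.        , 255.22875143],
       [  0.        , 361.42785381, 188.30142243],
       [  0.        ,   0.        ,   1.        ]]), 'R': array([[ 0.9850326 , -0.17221805,  0.00719113],
       [-0.10858037, -0.65236581, -0.7500861 ],
       [ 0.13386961,  0.73807845, -0.66130109]]), 't': array([-534.97028585,  103.0546441 ,  953.50758394])}
top {'camera_matrix': array([[436.42648559,   0.        , 254.30195106],
       [  0.        , 436.42648559, 193.38199522],
       [  0.        ,   0.        ,   1.        ]]), 'R': array([[-0.00934502, -0.99979885, -0.01774648],
       [-0.99721521,  0.01063111, -0.07381596],
       [ 0.07398977,  0.01700724, -0.99711397]]), 't': array([  15.05849285,  508.30377792, 1465.43160265])}
wrist {'camera_matrix': array([[264.99911233,   0.        , 252.95395675],
       [  0.        , 264.99911233, 193.36370332],
       [  0.        ,   0.        ,   1.        ]]), 'R': array([[ 2.55545673e-01,  9.66796785e-01, -6.20112421e-04],
       [ 9.17926245e-01, -2.42426665e-01,  3.14071204e-01],
       [ 3.03492699e-01, -8.08287548e-02, -9.49399228e-01]]), 't': array([-549.67118508,  -40.95274172,  379.84319536])}
0.15 [140.63850286 531.39535903 303.29979286] [ 3.19237584e-04  7.92448675e-01  6.09938282e-01 -5.36403636e-04] 85.51433486179886
```

View pics/side0.png

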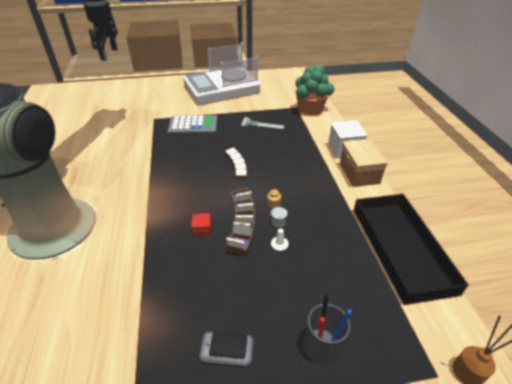

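View pics/top0.png

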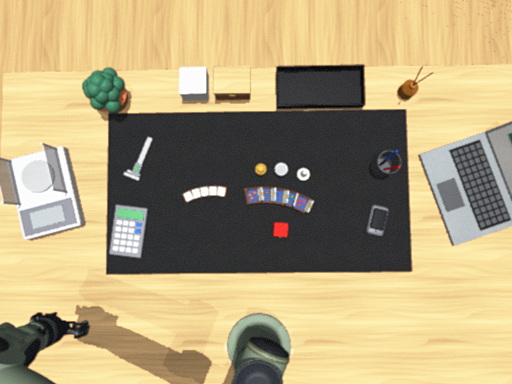

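View pics/wrist0.png

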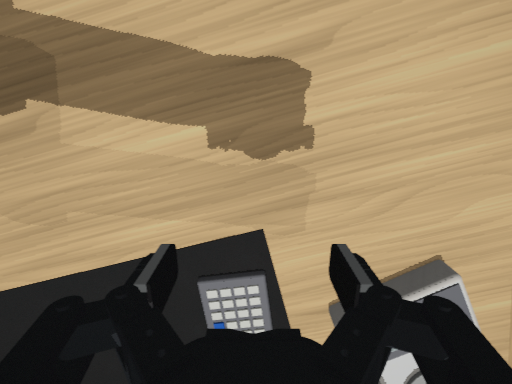

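The side and top pictures show two candidates: A, the brown five-lid tray with its lids open (top pixel about (278,197), side (242,220)), and B, a smaller white one with its lids flat (top (205,193), side (236,161)). I choose A because it is larger and its lids are open. I'll check that in a close crop.

```bash
python3 - <<'E'
import cv2, numpy as np
a=cv2.imread("pics/top0.png")[155:245,175:335]; b=cv2.imread("pics/side0.png")[140:260,180:300]
cv2.imwrite("pics/top_c.png",cv2.resize(a,None,fx=5,fy=5,interpolation=cv2.INTER_CUBIC))
cv2.imwrite("pics/side_c.png",cv2.resize(b,None,fx=5,fy=5,interpolation=cv2.INTER_CUBIC))
E
```

```text
(no output)
```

View pics/top_c.png

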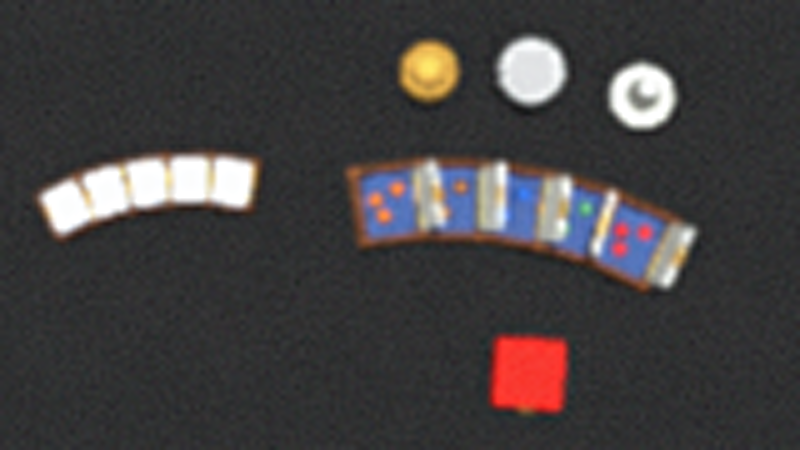

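View pics/side_c.png

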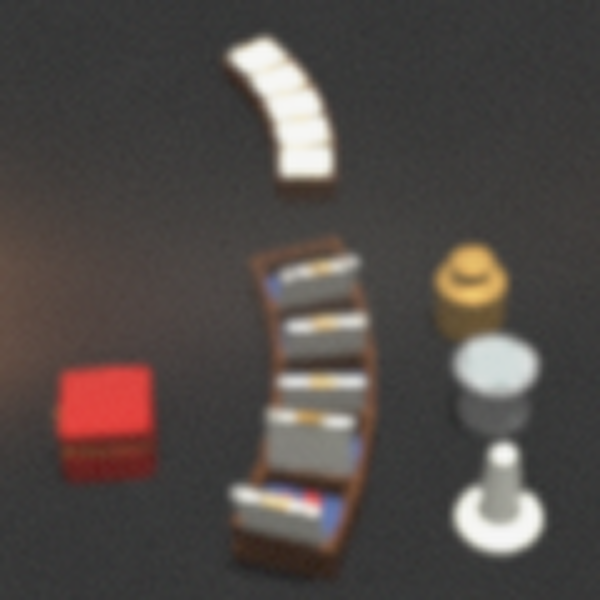

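A's lids are white plates with brass marks, all standing open, and lid 1 (right end) leans backward over the end. B is about 60% of its size, so A is the tray. Next I'll estimate its pose roughly from the top view and take a closer wrist picture.

```bash
cat > h.py <<'E'
import numpy as np
from scipy.spatial.transform import Rotation as Ro
def ray(cal,px,z):
    K,R,t=np.array(cal["camera_matrix"]),np.array(cal["R"]),np.array(cal["t"])
    d=R.T@np.linalg.inv(K)@np.array([px[0],px[1],1.]); c=-R.T@t
    return c+d*(z-c[2])/d[2]
def proj(cal,X):
    K,R,t=np.array(cal["camera_matrix"]),np.array(cal["R"]),np.array(cal["t"])
    p=K@(R@np.array(X)+t); return p[:2]/p[2]
def quat(phi):  # tool down, tool x axis at world angle phi
    c,s=np.cos(phi),np.sin(phi)
    M=np.array([[c,s,0],[s,-c,0],[0,0,-1]]); q=Ro.from_matrix(M).as_quat()
    return [q[3],q[0],q[1],q[2]]
E
python3 - <<'E'
from h import *
from workcell import arm,optics
c=optics.calibration("top")
for n,p in dict(LT=(350,170),LB=(362,243),mid_out=(500,157),mid_in=(500,240),RB=(645,290)).items():
    print(n,ray(c,(175+p[0]/5,155+p[1]/5),27).round(1))
for n,p,z in [("box",(530,372),42),("loupe",(531,70),37),("cone",(642,95),3),("weight",(430,70),52)]:
    print(n,ray(c,(175+p[0]/5,155+p[1]/5),z).round(1))
w=optics.calibration("wrist"); R=np.array(w["R"]);C=-R.T@np.array(w["t"]);q=arm.get_tool_rot()
T=Ro.from_quat([q[1],q[2],q[3],q[0]]).as_matrix()
print("cam in tool",T.T@(C-arm.get_tcp_pos()),"view axis in tool",T.T@R[2], "toolx",T[:,0], T.T@R[0])
for phi in [0,np.pi/2,-np.pi/2,np.pi]:
    for p in [(500,-60,300),(500,-60,120),(500,60,120),(500,-180,120)]:
        print(phi,p,arm.inverse_kinematics(p,quat(phi)))
E
```

```text
LT [523.   41.2  27. ]
LB [473.5  33.5  27. ]
mid_out [530.8 -60.4  27. ]
mid_in [474.5 -59.7  27. ]
RB [ 439.9 -156.8   27. ]
box [385.7 -78.1  42. ]
loupe [588.5 -81.8  37. ]
cone [ 574.7 -159.4    3. ]
weight [587.3 -13.7  52. ]
cam in tool [  0.09139447 -80.60083623 -69.83247012] view axis in tool [7.19524050e-04 3.14212359e-01 9.49352451e-01] toolx [ 0.25595001  0.96668922 -0.00123958] [ 9.99999721e-01 -4.18488363e-04 -6.19400764e-04]
0 (500, -60, 300) [-0.26610577  0.24343495 -0.31731418  1.01004719  0.          1.30469056]
0 (500, -60, 120) [-0.26610577  0.45009434 -0.54733087  0.57337112  0.          1.30469056]
0 (500, 60, 120) [-0.02724792  0.45009434 -0.54733087  0.57337112  0.          1.54354841]
0 (500, -180, 120) [-0.48450085  0.49016656 -0.47387373  0.60675604  0.          1.08629548]
1.5707963267948966 (500, -60, 300) [-0.26610577  0.24343495 -0.31731418  1.01004719  0.         -0.26610577]
1.5707963267948966 (500, -60, 120) [-0.26610577  0.45009434 -0.54733087  0.57337112  0.         -0.26610577]
1.5707963267948966 (500, 60, 120) [-0.02724792  0.45009434 -0.54733087
[... 319 characters left out ...]
-0.54733087  0.57337112  0.          2.87548689]
-1.5707963267948966 (500, 60, 120) [-0.02724792  0.45009434 -0.54733087  0.57337112  0.          3.11434474]
-1.5707963267948966 (500, -180, 120) [-0.48450085  0.49016656 -0.47387373  0.60675604  0.          2.6570918 ]
3.141592653589793 (500, -60, 300) [-0.26610577  0.24343495 -0.31731418  1.01004719  0.         -1.83690209]
3.141592653589793 (500, -60, 120) [-0.26610577  0.45009434 -0.54733087  0.57337112  0.         -1.83690209]
3.141592653589793 (500, 60, 120) [-0.02724792  0.45009434 -0.54733087  0.57337112  0.         -1.59804424]
3.141592653589793 (500, -180, 120) [-0.48450085  0.49016656 -0.47387373  0.60675604  0.         -2.05529718]
```

```bash
python3 - <<'E'
from h import *
from workcell import arm,optics
import cv2,pickle
arm.command_gripper(0,20)
arm.movep([515,-65,205],quat(np.pi/2))
print(arm.get_clock(),arm.get_tcp_pos(),arm.get_gripper_width(),arm.get_ft_force())
arm.sleep(0.3)
c=optics.calibration("wrist"); im=optics.camera("wrist")
pickle.dump(c,open("w1.pkl","wb")); b=cv2.cvtColor(im,cv2.COLOR_RGB2BGR); cv2.imwrite("pics/w1.png",b)
cv2.imwrite("pics/w1c.png",cv2.resize(b[60:300,100:420],None,fx=2.5,fy=2.5,interpolation=cv2.INTER_CUBIC))
print(arm.get_clock(),arm.get_tcp_pos())
E
```

```text
3.4417 [515.12211102 -64.32684462 205.1289479 ] -0.012339122375943526 [-0.27523843  0.61676448  0.28140548]
3.7917 [515.0463214  -64.71645141 205.02171292]
```

View pics/w1.png

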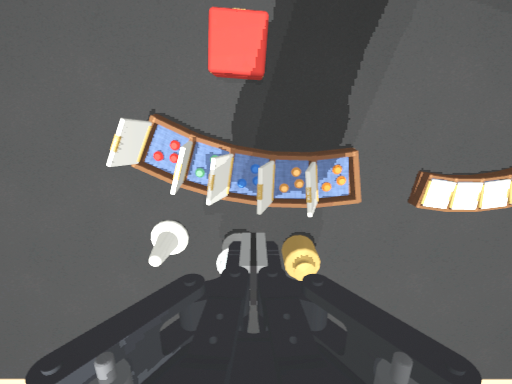

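View pics/w1c.png

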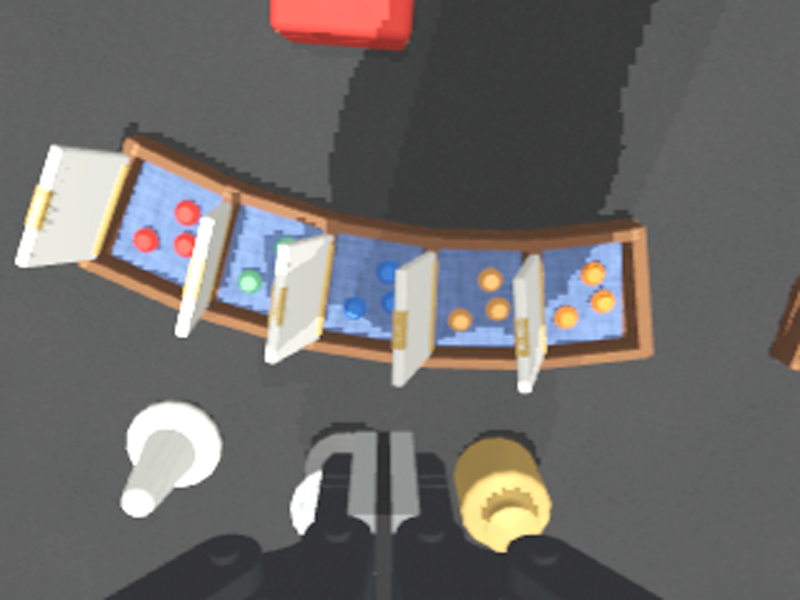

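The wrist picture shows tray A from (135,115) to (360,205), with lid 1 leaning back at about (125,140). The ring cone, loupe and weight stand 30–40 px below the row and the ring box above it. Next I'll fit the tray pose to the outer rim edge and the fifth-end edge, both at z = 27.

```bash
cat > fit.py <<'E'
from h import *
import cv2,pickle
from scipy.optimize import least_squares
c=pickle.load(open("w1.pkl","rb")); im=cv2.imread("pics/w1.png"); hsv=cv2.cvtColor(im,cv2.COLOR_BGR2HSV)
m=cv2.inRange(hsv,(3,70,60),(18,220,255)); m[:, 372:]=0; m[:110]=0; m[212:]=0
pts=[]
for u in range(140,356):
    v=np.flatnonzero(m[:,u])
    if len(v): pts.append((u,v.max()+0.5))
P=np.array([ray(c,p,27)[:2] for p in pts])
# right end: last brown column per row
e=[]
for v in range(156,196):
    q=np.flatnonzero(m[v]); e.append((q.max()+0.5,v))
E=np.array([ray(c,p,27)[:2] for p in e])
l,_,_=None,None,None
def res(p):
    cx,cy,yaw=p
    r=np.hypot(P[:,0]-cx,P[:,1]-cy)-326
    a=np.arctan2(E[:,1]-cy,E[:,0]-cx)-yaw-220/600
    return np.r_[r,a*300]
s=least_squares(res,[200,-60,0],loss="soft_l1",f_scale=1)
cx,cy,yaw=s.x; r=res(s.x); print("centre",s.x,"med abs",np.median(abs(r[:len(P)])),np.median(abs(r[len(P):])),"npts",len(P))
sr=least_squares(lambda p:np.hypot(P[:,0]-p[0],P[:,1]-p[1])-p[2],[*s.x[:2],326],loss="soft_l1").x;print("free radius",sr)
o=np.array([cx,cy])+292*np.array([np.cos(yaw),np.sin(yaw)]);print("tray origin",o)
np.save("tray.npy",s.x)
b=cv2.resize(im[60:300,100:420],None,fx=2.5,fy=2.5,interpolation=cv2.INTER_CUBIC)
def dr(R,th,z,col):
    p=(proj(c,[cx+R*np.cos(yaw+th),cy+R*np.sin(yaw+th),z])-[100,60]+.5)*2.5
    cv2.circle(b,tuple(int(x) for x in p),2,col,-1)
for R in (274,326):
    for th in np.linspace(-.3667,.3667,60): dr(R,th,27,(0,255,0))
for R in np.linspace(274,326,12): dr(R,.3667,27,(0,255,0));dr(R,-.3667,27,(0,255,0))
for k in range(5):
    for R in np.linspace(279,321,12): dr(R,(k-2)*.14-.06,27,(255,0,255))
cv2.imwrite("pics/fit1.png",b)
print("hinge1",cx+300*np.cos(yaw-.34),cy+300*np.sin(yaw-.34))
E
python3 fit.py
```

```text
centre [ 2.05347667e+02 -1.85095796e+01 -1.74831209e-01] med abs 0.39952840340760076 0.2289150606866186 npts 216
free radius [196.8341568  -17.16905521 334.4475326 ]
tray origin [492.89639322 -69.30062072]
hinge1 466.4604203457277 -166.22596279905443
```

View pics/fit1.png

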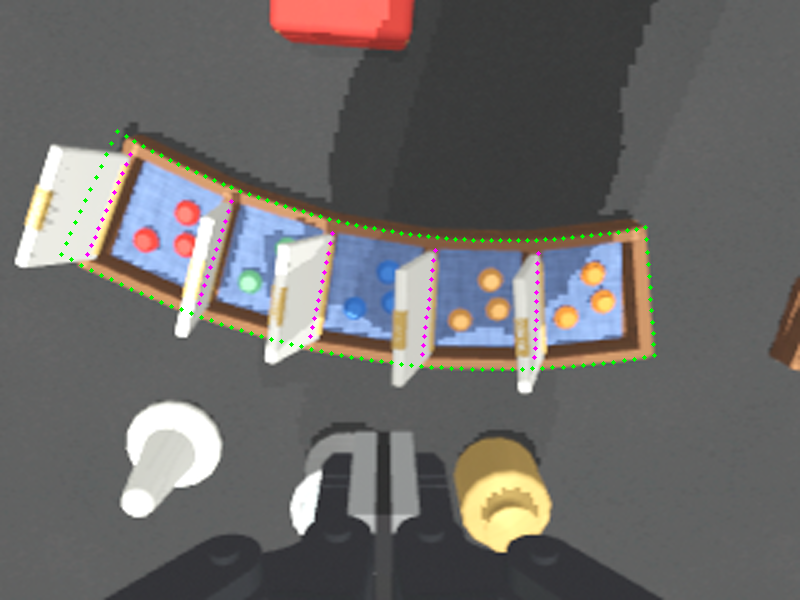

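The drawn fit matches the hinge lines, the outer arc and the far end, with residuals of about 0.4 mm. The row is where the task describes it: bent outward to +x, lid 1 at −y. Next I'll check IK along the whole stroke, then run it with the tip at z ≈ 31.8 mm (shut lid top is at 31).

```bash
cat > stroke.py <<'E'
from h import *
from workcell import arm,optics
import cv2,sys
cx,cy,yaw=np.load("tray.npy"); Z=73+31.8
def pose(th,z): return [cx+300*np.cos(yaw+th),cy+300*np.sin(yaw+th),z],quat(yaw+th)
ths=np.linspace(-.49,.39,9)
for th in ths:
    for z in (Z,Z+75):
        p,q=pose(th,z); s=arm.inverse_kinematics(p,q); assert s is not None,(th,z)
p,q=pose(ths[0],Z+75); arm.movep(p,q)
p,q=pose(ths[0],Z); hit=arm.move_linear(p,100,threshold=5)
print("down",hit,arm.get_tcp_pos(),np.array(p),arm.get_ft_force()); 
if hit: sys.exit()
for th in ths[1:]:
    p,q=pose(th,Z); hit=arm.move_linear(p,60,orientation=q,threshold=12)
    print(round(th,2),hit,(np.array(arm.get_tcp_pos())-p).round(2),np.array(arm.get_ft_force()).round(1),round(arm.get_clock(),2))
    if hit: sys.exit()
p,_=pose(ths[-1],Z+75); arm.move_linear(p,120)
cv2.imwrite("pics/top1.png",cv2.cvtColor(optics.camera("top"),cv2.COLOR_RGB2BGR))
cv2.imwrite("pics/side1.png",cv2.cvtColor(optics.camera("side"),cv2.COLOR_RGB2BGR))
print(arm.get_clock())
E
python3 stroke.py
```

```text
down False [ 441.76265123 -203.75206607  105.14593804] [ 441.45394514 -203.58746932  104.8       ] [0.61015226 0.58743597 0.32509032]
-0.38 False [ 0.11  0.28 -0.05] [-0.2  0.   0.3] 7.07
-0.27 False [0.72 0.65 0.27] [1.5 0.9 3.1] 7.77
-0.16 False [ 0.3   0.94 -0.02] [1.2 1.1 2.9] 8.47
-0.05 False [ 0.08  0.85 -0.03] [0.3 1.  3.4] 9.17
0.06 False [-0.22  0.8  -0.26] [-0.1 -0.3  1.3] 9.87
0.17 False [ 0.    1.29 -0.  ] [0.1 3.3 3.7] 10.57
0.28 False [-0.13  0.25 -0.13] [-0.8  0.4 -1.2] 11.27
0.39 False [0.07 0.16 0.04] [-1.2  0.3 -0.7] 11.97
12.8417
```

```bash
python3 - <<'E'
from h import *
from workcell import arm,optics
import cv2,pickle
arm.movep([515,-65,205],quat(np.pi/2)); arm.sleep(.3)
c=optics.calibration("wrist"); im=optics.camera("wrist")
pickle.dump(c,open("w2.pkl","wb")); b=cv2.cvtColor(im,cv2.COLOR_RGB2BGR); cv2.imwrite("pics/w2.png",b)
x,y,yaw=np.load("tray.npy"); b=cv2.resize(b[60:300,100:420],None,fx=2.5,fy=2.5,interpolation=cv2.INTER_CUBIC)
for R in (274,326):
    for th in np.linspace(-.3667,.3667,60):
        p=(proj(c,[x+R*np.cos(yaw+th),y+R*np.sin(yaw+th),27])-[100,60]+.5)*2.5; cv2.circle(b,tuple(int(v) for v in p),2,(0,255,0),-1)
cv2.imwrite("pics/w2c.png",b)
a=cv2.imread("pics/side1.png")[140:260,180:300]
cv2.imwrite("pics/side1c.png",cv2.resize(a,None,fx=5,fy=5,interpolation=cv2.INTER_CUBIC))
E
```

```text
(no output)
```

View pics/w2c.png

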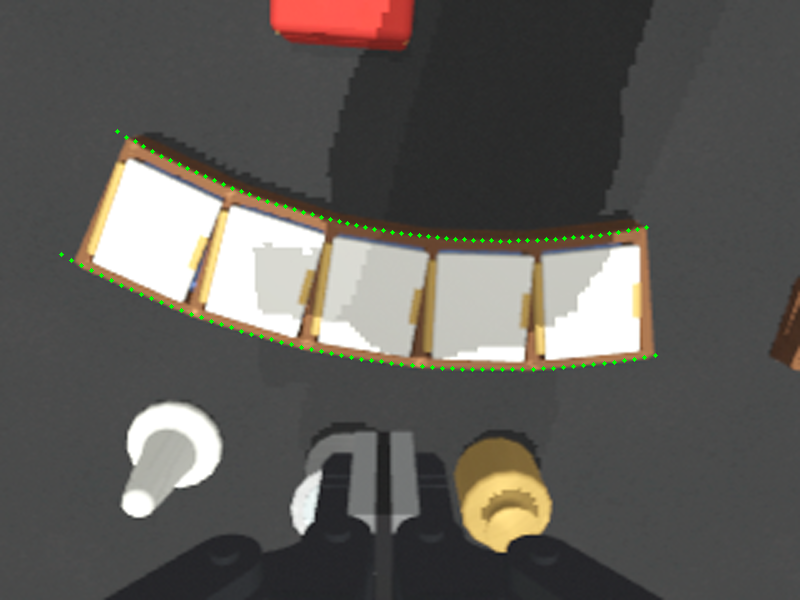

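View pics/side1c.png

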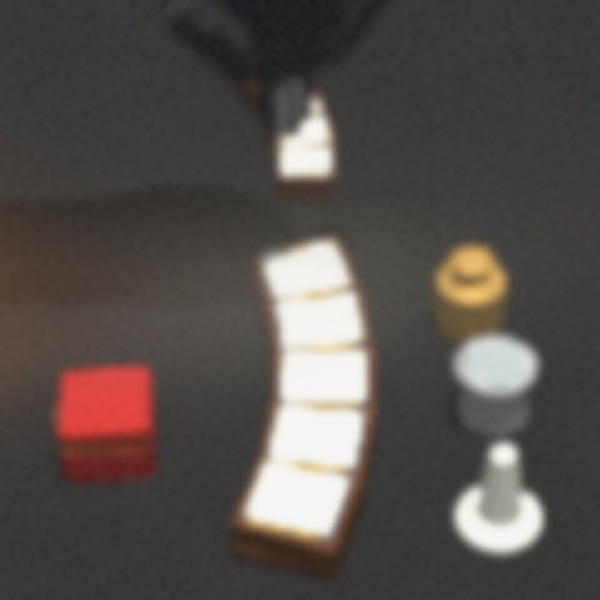

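```bash
python3 - <<'E'
import cv2,numpy as np
a=cv2.imread("pics/w1.png").astype(int);b=cv2.imread("pics/w2.png").astype(int)
m=(abs(a-b).max(2)>40); v,u=np.nonzero(m); o=(v<105)|(v>215); print("changed px",m.sum(),"outside tray rows",o.sum())
from workcell import arm,order
print(arm.get_clock(),arm.get_tcp_pos(),arm.get_ft_force()); order.finish_job()
E
```

```text
changed px 11551 outside tray rows 418
14.5917 [514.99480014 -64.84577578 205.00140892] [ 0.398731   -0.33279211 -0.03165434]
the job is handed in; nothing more can be done
```

All five lids of the larger tray are folded down flat, and the job was handed in at 14.6 s of the 43 s allowed. I ran the shut fingertips once along the bend, about 1 mm above the height of the shut lids. The stroke went from behind lid 1's hinge to just past lid 5 without raising the fingers.

- **Force:** the readings I took between sections of the stroke were about 5 N at most, and the 12 N stop never triggered.
- **Lids and tray:** the close wrist picture afterwards shows all five lids flat. The tray still lies on its fitted outline, so it has not visibly moved. I judged flatness by eye in the pictures, not as a measured angle.
- **Bystanders:** the ring box, loupe, ring cone and weight look unmoved. I did not check the mouse, calculator, caliper and pen cup again; the stroke stayed well away from them.
- **Hand:** it was clear at hand-in, with the tips about 130 mm above the work surface.

Two checks did not fully agree:
- **Tray length:** the drawn outline runs about 3 mm past the tray at the first-lid end, though the hinge lines matched.
- **Before/after pictures:** 418 changed pixels lie outside the tray's rows. They could be shadow or small shifts in the hand's position, but I did not trace them.

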